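# Stack a spectrometer sample clamp on its locating dowels

## Task

Clamp the copper sample for the spectrometer on the dark steel locating base: slide the blue carrier plate over both dowels until it lies flat on the base, then set the copper disc in its round pocket, then lower the red mask frame over the disc and both dowels until it lies flat on the carrier, and last stand the black weight with the yellow knob upright, centred on the copper disc. Do it in that order, set each part down without dropping it and let go of it before you fetch the next, and leave the two other discs, the blue carton and the wrench where they are.

Things in the scene. Friction and masses are not known exactly. Their poses are not given: they have to be found in the camera images.
- base: Dark steel locating base, fixed to the bench: a block 150 (x) x 44 (y) x 20 mm (z) with two upright brass dowels of 8 mm diameter on its long axis, 52 mm to either side of its centre along its x. The dowels are straight up to 46 mm above the bench and then taper to a 2.4 mm wide tip at 58 mm. Origin at the centre of the block's underside, x along the block, z up.
- carrier: Blue carrier plate, loose, 130 (x) x 56 (y) x 12 mm (z), about 0.2 kg: two through holes of 11 mm diameter, 52 mm to either side of its centre along its x, and between them a round pocket of 43 mm diameter, 7 mm deep (its floor is 5 mm above the underside), open to the top. It lies pocket up; either way round fits. Origin at the centre of its underside, x along the plate, z up.
- mask: Red mask frame, loose, 130 (x) x 56 (y) x 12 mm (z), about 0.2 kg: two through holes of 11 mm diameter, 52 mm to either side of its centre along its x, and between them a round window of 43 mm diameter right through. The disc in the carrier passes through the window and ends 3 mm above the seated mask. Either way round fits. Origin at the centre of its underside, x along the frame, z up.
- disc_copper: Copper sample, the one to clamp: copper-coloured disc, 36 mm diameter, 22 mm tall, lying flat, with small dark burn rings on its top; origin at the centre of its underside, z up. About 0.2 kg. In the pocket it stands 15 mm above the carrier's top.
- weight: Hold-down weight, 56 mm tall, about 0.3 kg: black round body 48 mm in diameter (foot 40 mm) and 26 mm high, with an upright yellow cylindrical knob above it, 26 mm in diameter and 30 mm high. Stands upright; origin at the centre of its underside, z up.
- disc_steel: Dark grey steel disc, 36 mm diameter, 22 mm tall, lying flat, with small dark burn rings on its top; origin at the centre of its underside, z up. Not wanted: leave it alone.
- disc_green: Green resin disc, 36 mm diameter, 22 mm tall, lying flat, with small dark burn rings on its top; origin at the centre of its underside, z up. Not wanted: leave it alone.
- carton: Blue carton with a pale label, 70 x 90 x 60 mm tall, standing to the left of the work; origin at the centre of its underside. Leave it alone.
- wrench: Steel wrench lying on the bench to the right of the work, about 180 mm long; origin at its middle. Leave it alone.
There are look-alikes about, which are no part of the job. Of the things shaped like the mask, the red one is meant. What is shaped like the disc_copper but purple is not meant.

How it is judged:
On the way, in this order (a step that is already met when the one before it is completed fails the run):
1. the blue carrier is down on both dowels, flat on the base, and released (horizontal distance between carrier and base below 0.005 m and z of carrier in the frame of base between 0.018 and 0.0225 m and angle between carrier's own z axis and vertical below 0.06 rad and angle between the x axis of carrier and the x axis of base, either way round below 0.08 rad and contact force between the fingers and carrier below 0.2 N), for 0.2 s.
2. the copper disc stands in the carrier's pocket, released (horizontal distance between carrier and base below 0.005 m and z of carrier in the frame of base between 0.018 and 0.0225 m and angle between each of carrier, disc_copper's own z axis and vertical below 0.06 rad and angle between the x axis of carrier and the x axis of base, either way round below 0.08 rad and horizontal distance between disc_copper and carrier below 0.005 m and z of disc_copper in the frame of carrier between 0.003 and 0.0075 m and contact force between the fingers and disc_copper below 0.2 N), for 0.2 s.
3. the red mask is down on both dowels, flat on the carrier, and released (horizontal distance between each of carrier, mask and base below 0.005 m and z of carrier in the frame of base between 0.018 and 0.0225 m and angle between each of carrier, disc_copper, mask's own z axis and vertical below 0.06 rad and angle between the x axis of each of carrier, mask and the x axis of base, either way round below 0.08 rad and horizontal distance between disc_copper and carrier below 0.005 m and z of disc_copper in the frame of carrier between 0.003 and 0.0075 m and z of mask in the frame of base between 0.03 and 0.0345 m and contact force between the fingers and mask below 0.2 N), for 0.2 s.
4. the weight stands centred on the copper disc, released (horizontal distance between each of carrier, mask and base below 0.005 m and z of carrier in the frame of base between 0.018 and 0.0225 m and angle between each of carrier, disc_copper, mask, weight's own z axis and vertical below 0.06 rad and angle between the x axis of each of carrier, mask and the x axis of base, either way round below 0.08 rad and horizontal distance between disc_copper and carrier below 0.005 m and z of disc_copper in the frame of carrier between 0.003 and 0.0075 m and z of mask in the frame of base between 0.03 and 0.0345 m and horizontal distance between weight and disc_copper below 0.01 m and z of weight in the frame of disc_copper between 0.02 and 0.0245 m and contact force between the fingers and weight below 0.2 N), for 0.2 s.
At the end, for the whole second after the job is handed in: Carrier flat on base, mask flat on carrier, both on the two dowels (centre within 5 mm, height 2 mm, tilt 0.06 rad, aligned 0.08 rad); copper disc flat in the pocket within 5 mm; weight upright on the disc within 10 mm of its centre; all released and at rest (all of step 4 and linear speed of each of carrier, disc_copper, mask, weight below 0.02 m/s and contact force between the fingers and carrier below 0.2 N and contact force between the fingers and disc_copper below 0.2 N and contact force between the fingers and mask below 0.2 N); the robot touches nothing.
It fails at once if the steel or the green disc is displaced by more than 20 mm (distance of any of disc_steel, disc_green from where it was at the start of the episode above 0.02 m).
It fails at once if the carton or the wrench is displaced by more than 20 mm (distance of any of carton, wrench from where it was at the start of the episode above 0.02 m).
It fails at once if a part is dropped (falls freely more than about 25 mm) ((linear speed of carrier above 0.7 m/s and contact force between the fingers and carrier below 0.05 N) or (linear speed of disc_copper above 0.7 m/s and contact force between the fingers and disc_copper below 0.05 N) or (linear speed of mask above 0.7 m/s and contact force between the fingers and mask below 0.05 N) or (linear speed of weight above 0.7 m/s and contact force between the fingers and weight below 0.05 N)).
It also fails if it takes over 128 s, if anything falls off the work surface, if the arm or the gripper's body presses on something with over 40 N, if the wrist force passes 120 N, or if a joint passes its speed limit or range.

## Robot

A 6-joint arm with a two-finger parallel gripper is mounted at the origin on the work surface. World frame = base frame: x ahead of the robot, y to its left, z up, the work surface at z = 0. Lengths are in m, angles in rad, forces in N, time in s.
With the tool pointing down it reaches from about 0.375 to 0.825 m from the base axis. Payload 5.5 kg.
Tool frame: the origin (TCP) lies between the finger pads; the fingertips stand 8 mm ahead of it and the grasp point (between the pads) lies 11 mm behind it; z points along the fingers, y is the line along which they close (so a half turn about z gives the same grasp; the last joint's range is limited). The gripper opens to 85 mm and grips with 20 to 120 N. Pads are 22 mm wide; open, the fingers measure 114 mm over their backs; the gripper's body (76 mm by 85 mm) begins 54 mm behind the grasp point. The pads swing forward as they close: fully open they stand 13 mm farther back than shut.
Start: joints at [-1.25, 0.314, -0.047, 1.21, 0, 1.571], TCP at [0.189, -0.569, 0.239] pointing down, gripper open.
Joint ranges: [-2.67, 2.67], [-0.69, 1.73], [-1.03, 1.25], [-2.08, 2.16], [-1.42, 1.45], [-3.14, 3.14]. Speed limits (rad/s): [2.39, 2.39, 3.01, 3.14, 3.14, 3.14].

## Interface

Orientations are given as a rotation vector (axis times angle).
In Python, from plant import telemetry, optics, ticket gives the robot as it stands. The module is installed in compiled form; this text tells all that it offers.
- The arm moves only by the shell command python3 -m jog 'ROWS'. ROWS is JSON, a list of rows, each a list of 7 numbers: the shift along the tool's x, y, z in m, then the turn, a rotation vector about the tool's x, y, z in rad, then the finger opening in m, from 0 to 0.0854. In form: [[dx, dy, dz, wx, wy, wz, jaw], ...]. A call has 1 to 20 rows; each row shifts and turns the commanded pose from where the row before left it, along the tool's axes as they then stand; what a row does not reach is not made up. A row lasts 1/12 s, in which the tool goes at most 41.7 mm and 7.16 degrees, less where a joint would pass 70% of its speed; a pose out of reach is approached as far as the arm can. A call is refused whole if a number of a shift passes 0.0417 or a number of a turn 0.125, either way. A call with a gripper value outside its range is refused whole. The fingers move at their own pace and stop on an object; the grip force is fixed at half the most. Time passes only in rows, so rows that do not move let the fingers close. It gives the time, the measured TCP pose, the force, the opening and the grip force at its end, in the units of the state.
- telemetry.read_state(): the state, without advancing time (a new reading comes with each control period).
- optics.snapshot(name): name is "scene" or "top"; returns a dict with "color" (420x560x3 uint8, red, green, blue), "fov_y" (degrees; the focal length in pixels is half the picture's height over the tangent of half this angle, whatever the lens; pixels are square), "cx", "cy" (the principal point, pixels), "k1" (the pictures are not rectified: a ray, as slopes to the right and down, at radius r is drawn at 1 + k1 r^2 times it, then the intrinsics apply), "R" (3x3) and "t" (3): a world point X has camera coordinates R X + t. Camera axes: x right, y down, z forward; pixel columns grow to the right and rows downward; lengths in m; the calibration is good to about 2 mm. A picture is of the moment at which its call begins. There is no depth.
- ticket.hand_in(): hands the job in; it is judged then, once.
The state is a dict: "t": time; "qpos": joint angles; "joint_vel": joint speeds; "joint_torque": joint torques, N m; "tcp_pos": TCP position; "ee_rot": TCP orientation; "contact_force": force on the tool from outside, world axes, zero at the start; "ft_torque": the same for the moment, N m; "finger_gap": finger opening in m; "gripper_force": force on a finger pad.
Only numpy, scipy, OpenCV 4.12 (cv2) and the standard library are available. Lean on these libraries where they do the work, as an engineer would, in place of code of your own. Each camera call takes 0.05 s, during which the arm holds its last target. There are 200 camera calls.

## Working session

There is one attempt and no reset: what is moved stays moved. The work goes in short steps, Python scripts to look and compute and a shell command to move; the robot and the scene stay as the last step left them, time stands still between calls to the robot, and variables do not carry over. Pictures are saved under pics/ and viewed, at most 14 in all, crops included, and the job is handed in when it is done.

```bash
mkdir -p pics; cat > h.py <<'E'
import numpy as np, cv2
from plant import telemetry, optics, ticket
def snap(n, f=None):
    s=optics.snapshot(n)
    if f: cv2.imwrite('pics/'+f, s['color'][:,:,::-1])
    return s
def ray(s,u,v):
    h=s['color'].shape[0]; f=h/2/np.tan(np.radians(s['fov_y'])/2)
    d=np.array([(u-s['cx'])/f,(v-s['cy'])/f]); p=d.copy()
    for _ in range(30): p=d/(1+s['k1']*(p@p))
    R=np.array(s['R']);t=np.array(s['t'])
    return -R.T@t, R.T@np.array([p[0],p[1],1])
def onz(s,u,v,z):
    o,d=ray(s,u,v); return o+d*(z-o[2])/d[2]
def proj(s,X):
    h=s['color'].shape[0]; f=h/2/np.tan(np.radians(s['fov_y'])/2)
    c=np.array(s['R'])@np.array(X)+np.array(s['t']); p=c[:2]/c[2]; p=p*(1+s['k1']*(p@p))
    return p*f+[s['cx'],s['cy']]
E
python3 - <<'E'
from h import *
np.set_printoptions(precision=4,suppress=True)
for n in ('scene','top'):
    s=snap(n,n+'0.png'); print(n,s['fov_y'],s['cx'],s['cy'],s['k1'],ray(s,280,210))
print(telemetry.read_state())
E
```

```text
scene 48.292715774314836 269.35543227766334 213.81669916587222 -0.0899226898308344 (array([1.3912, 0.5378, 0.8157]), array([-0.7023, -0.4036, -0.5868]))
top 54.08938721060913 289.97927183286447 205.79659883823354 -0.06994115654600852 (array([0.4235, 0.005 , 1.1348]), array([ 0.0632,  0.024 , -0.9981]))
{'t': 0.1, 'qpos': array([-1.25  ,  0.3142, -0.0479,  1.2102,  0.    ,  1.5708]), 'joint_vel': array([ 0.    , -0.0015,  0.0019, -0.0004,  0.0005, -0.0015]), 'joint_torque': array([  0.0006, -54.0768,  34.0541,   0.0111,   0.    ,  -0.    ]), 'tcp_pos': array([ 0.189 , -0.5689,  0.2385]), 'ee_rot': array([-3.0998, -0.5015,  0.0004]), 'contact_force': array([-0.5299,  0.5907,  0.3674]), 'ft_torque': array([-0.0763,  0.0199, -0.0126]), 'gripper_force': 0.0, 'finger_gap': 0.08531153758625074}
```

View pics/top0.png

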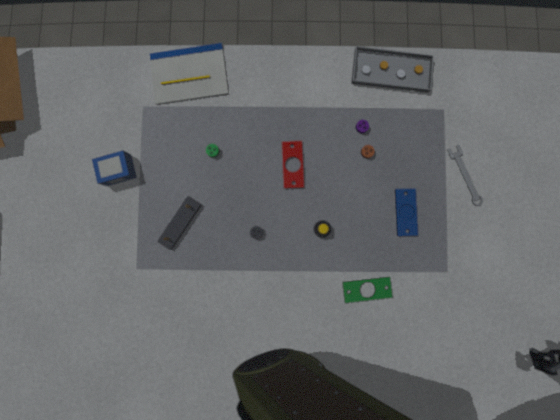

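View pics/scene0.png

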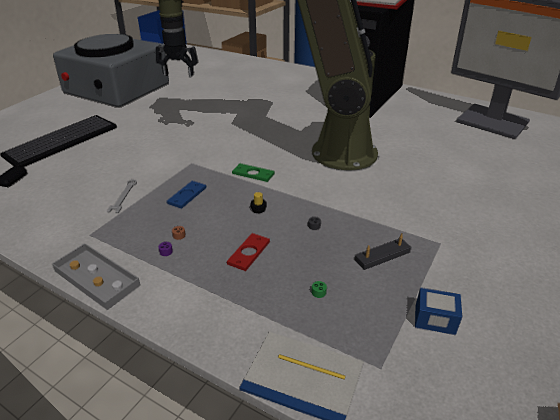

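The top view shows the base at about (181,223), red mask (293,165), blue carrier (406,212), weight (323,229), steel disc (257,232) and green disc (213,150), with the green look-alike frame at (367,290). There are two copper-like discs. The one at (368,152) is orange-brown and the one at (362,127) is purple, so the first fits. I'll check that in a crop and measure.

```bash
cat > meas.py <<'E'
from h import *
np.set_printoptions(precision=4,suppress=True)
def seg(s,lo,hi,box=None,minA=25):
    hsv=cv2.cvtColor(s['color'],cv2.COLOR_RGB2HSV)
    m=cv2.inRange(hsv,np.array(lo),np.array(hi))
    if lo[0]==0 and hi[0]<15: m|=cv2.inRange(hsv,np.array([172,lo[1],lo[2]]),np.array([180,hi[1],hi[2]]))
    if box:
        b=np.zeros_like(m); x0,y0,x1,y1=box; b[y0:y1,x0:x1]=1; m=m*b
    cs,_=cv2.findContours(m,cv2.RETR_EXTERNAL,cv2.CHAIN_APPROX_NONE)
    return m,[c for c in sorted(cs,key=cv2.contourArea,reverse=True) if cv2.contourArea(c)>=minA]
def rect(s,c,z):
    P=np.array([onz(s,*p,z)[:2] for p in c[:,0].astype(float)])
    r=cv2.minAreaRect((P*1000).astype(np.float32)); B=cv2.boxPoints(r)/1000
    e=[B[1]-B[0],B[2]-B[1]]; l=e[0] if np.linalg.norm(e[0])>np.linalg.norm(e[1]) else e[1]
    return np.array(r[0])/1000,np.array(r[1]),np.degrees(np.arctan2(l[1],l[0]))%180
E
python3 - <<'E'
from meas import *
s=snap('top'); c=snap('scene')
im=s['color']
a=cv2.resize(im[105:255,150:440],None,fx=2.75,fy=2.75,interpolation=cv2.INTER_CUBIC)
cv2.imwrite('pics/crop1.png',a[:,:,::-1])
b=cv2.resize(c['color'][180:280,140:440],None,fx=2.6,fy=2.6,interpolation=cv2.INTER_CUBIC)
hsv=cv2.cvtColor(im,cv2.COLOR_RGB2HSV)
for n,(u,v) in dict(cop=(368,152),pur=(362,127),red=(286,175),blue=(406,195),knob=(323,229),steel=(257,233),base=(175,230)).items(): print(n,hsv[v-1:v+2,u-1:u+2].reshape(-1,3).mean(0).round())
for n,lo,hi,box,z in [('carrier',(100,120,40),(125,255,255),(385,170,430,250),.012),('mask',(0,150,60),(8,255,255),(270,130,320,200),.012),('copper',(0,80,50),(20,255,255),(352,140,385,165),.022),('knob',(18,100,80),(35,255,255),(305,210,340,250),.056),('steel',(0,0,0),(180,255,70),(240,215,275,250),.022),('base',(0,0,0),(180,255,70),(150,185,210,255),.020)]:
    m,cs=seg(s,lo,hi,box)
    for k in cs[:1]:
        r=rect(s,k,z); M=cv2.moments(k); uv=(M['m10']/M['m00'],M['m01']/M['m00'])
        print(n,np.round(uv,1),'rect',r[0],r[1],r[2].round(1),'cent',onz(s,*uv,z)[:2])
E
```

```text
cop [ 10. 137.  90.]
pur [137. 159.  90.]
red [ 40. 190. 113.]
blue [109. 130.  87.]
knob [ 26. 214. 142.]
steel [111.  27.  56.]
base [113.  26.  61.]
carrier [406.  211.9] rect [ 0.4924 -0.3148] [128.1846  56.1447] 2.2 cent [ 0.4924 -0.3145]
mask [292.6 164.2] rect [ 0.6215 -0.0015] [126.8133  52.5471] 2.9 cent [ 0.6216 -0.0013]
copper [367.3 151.1] rect [ 0.6587 -0.2056] [33.1916 33.7289] 179.6 cent [ 0.6585 -0.2064]
knob [322.9 228.4] rect [ 0.4443 -0.0822] [23.5673 26.2458] 90.5 cent [ 0.4445 -0.0818]
steel [257.4 233. ] rect [0.4316 0.0918] [40.232  32.3801] 72.2 cent [0.4312 0.0922]
base [180.5 223.5] rect [0.4549 0.3025] [ 54.4729 148.1731] 147.3 cent [0.4549 0.3025]
```

View pics/crop1.png

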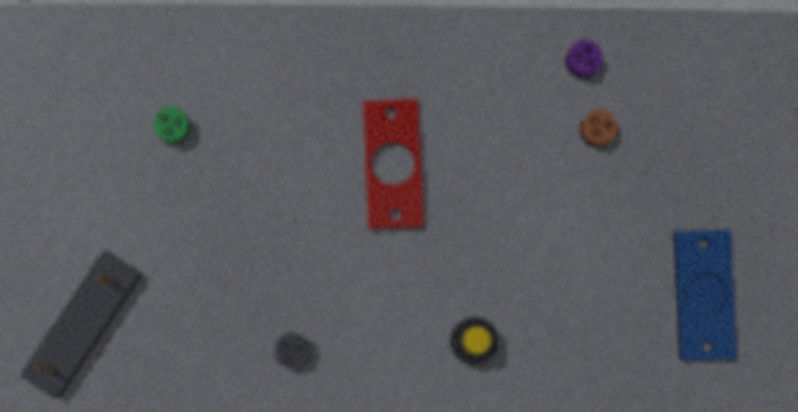

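The crop confirms it: copper disc at crop (600,128), i.e. top (368,152), orange-brown with burn rings. The purple look-alike is above it at crop (585,58). Next I'll measure the dowels in both views to fix the base pose.

```bash
python3 - <<'E'
from meas import *
S=[snap('top') for _ in range(6)]; C=[snap('scene') for _ in range(6)]
def mean(L):
    d=dict(L[0]); d['color']=np.mean([x['color'] for x in L],0).round().astype(np.uint8); return d
s,c=mean(S),mean(C)
import pickle; pickle.dump((s,c),open('m0.pkl','wb'))
for n,q,box in (('top',s,(150,190,210,255)),('scene',c,(350,225,415,275))):
    m,cs=seg(q,(8,60,40),(35,255,255),box,0)
    for k in cs: 
        if len(k)>3: print(n,cv2.boundingRect(k),k[:,0].mean(0), k[k[:,0,1].argmin(),0])
g=cv2.resize(s['color'][190:255,150:215],None,fx=6,fy=6,interpolation=cv2.INTER_CUBIC)
g2=cv2.resize(c['color'][225:275,350:415],None,fx=6,fy=6,interpolation=cv2.INTER_CUBIC)
o=np.zeros((390,790,3),np.uint8); o[:390,:390]=g; o[:300,400:790]=g2
cv2.imwrite('pics/crop2.png',o[:,:,::-1])
# predicted dowels for base estimate
for z in (.020,.046,.058):
  for sg in (1,-1):
    X=np.array([.4549,.3025,0])+sg*.052*np.array([np.cos(np.radians(147.3)),np.sin(np.radians(147.3)),0]); X[2]=z
    print(z,sg,X,proj(s,X),proj(c,X))
# scene cross-check of objects
for n,lo,hi,box,z in [('carrier',(100,120,40),(125,255,255),(160,175,215,215),.012),('mask',(0,150,60),(8,255,255),(220,225,275,275),.012),('copper',(0,80,50),(20,255,255),(168,222,190,242),.011),('knob',(18,100,80),(35,255,255),(245,185,272,208),.041)]:
    m,cs=seg(c,lo,hi,box)
    M=cv2.moments(cs[0]); uv=(M['m10']/M['m00'],M['m01']/M['m00']); print(n,np.round(uv,1),rect(c,cs[0],z), onz(c,*uv,z))
E
```

```text
top (164, 238, 5, 2) [166.  238.5] [164 238]
top (186, 205, 4, 3) [187.5 206. ] [186 205]
scene (365, 245, 5, 13) [367.5769 251.4615] [368 245]
scene (398, 233, 5, 13) [400.1154 239.4615] [401 233]
0.02 1 [0.4111 0.3306 0.02  ] [169.8352 239.451 ] [396.3767 242.6592]
0.02 -1 [0.4987 0.2744 0.02  ] [191.1217 207.5195] [364.2062 254.5573]
0.046 1 [0.4111 0.3306 0.046 ] [167.0079 239.5249] [397.8848 235.022 ]
0.046 -1 [0.4987 0.2744 0.046 ] [188.8005 206.8422] [365.3544 246.8227]
0.058 1 [0.4111 0.3306 0.058 ] [165.6578 239.5601] [398.5915 231.4311]
0.058 -1 [0.4987 0.2744 0.058 ] [187.692  206.5187] [365.893  243.1829]
carrier [186.  194.2] (array([ 0.5008, -0.3076]), array([138.1474,  63.2965]), np.float32(2.8913426)) [ 0.5034 -0.307   0.012 ]
mask [247.7 251.7] (array([0.6285, 0.0046]), array([137.8161,  60.2475]), np.float32(2.8571706)) [0.6324 0.0052 0.012 ]
copper [178.3 232.3] (array([ 0.6617, -0.2066]), array([60.0761, 33.4318]), np.float32(39.407524)) [ 0.6609 -0.2061  0.011 ]
knob [258.2 197.8] (array([ 0.4443, -0.0809]), array([62.3736, 23.6863]), np.float32(31.794098)) [ 0.4437 -0.0804  0.041 ]
```

View pics/crop2.png

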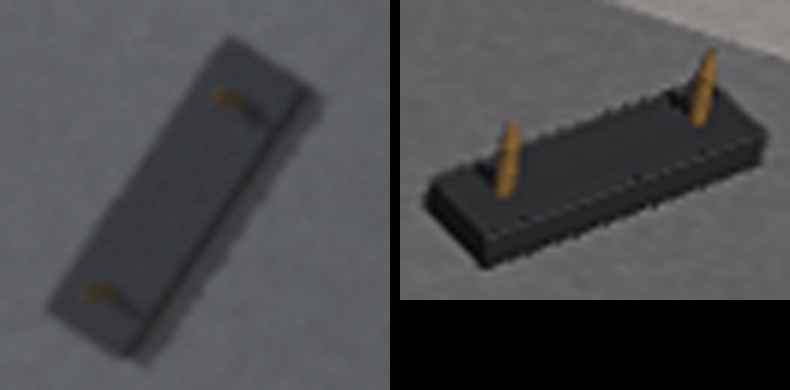

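Dowel tips in the scene view are at about (401.5,232.5) and (368.4,245). In the top view the dowels are at about (166,238.3) and (187.5,205.8). Triangulating.

```bash
python3 - <<'E'
from meas import *
import pickle; s,c=pickle.load(open('m0.pkl','rb'))
D=[((165.9,238.3),(401.5,232.8),(399.5,244)),((187.5,205.8),(368.4,245.2),(367.3,256.3))]
P=[];Q=[]
for t,tip,bot in D:
    a=onz(s,*t,.040); b=onz(c,*tip,.057); d=onz(c,*bot,.020)
    o1,d1=ray(s,*t); 
    print('top',a[:2],'scene tip',b[:2],'bot',d[:2]); P.append(a[:2]); Q.append((b[:2]+d[:2])/2)
for p in (P,Q,(np.array(P)+Q)/2):
    v=np.array(p[0])-p[1]; print('cent',(np.array(p[0])+p[1])/2,'len',np.linalg.norm(v),'ang',np.degrees(np.arctan2(v[1],v[0])))
# base top outline far edge (bright-free) and plate holes in top view
def plate(q,lo,hi,box,z):
    m,cs=seg(q,lo,hi,box); r=rect(q,cs[0],z); return r
# mask holes/window: contours inside
hsv=cv2.cvtColor(s['color'],cv2.COLOR_RGB2HSV)
m,cs=seg(s,(0,150,60),(8,255,255),(270,130,320,200))
k=cv2.findContours(m,cv2.RETR_CCOMP,cv2.CHAIN_APPROX_NONE)
for cc,h in zip(k[0],k[1][0]):
    if h[3]>=0: print('mask hole',cc[:,0].mean(0),len(cc),onz(s,*cc[:,0].mean(0),.012)[:2])
from scipy.spatial.transform import Rotation as R
st=telemetry.read_state(); print(R.from_rotvec(st['ee_rot']).as_matrix())
E
```

```text
top [0.4143 0.3355] scene tip [0.4115 0.3388] bot [0.4123 0.3396]
top [0.5018 0.2795] scene tip [0.5017 0.2824] bot [0.501  0.2838]
cent [0.4581 0.3075] len 0.10391530591756354 ang 147.39734668306335
cent [0.4566 0.3111] len 0.10553567100147233 ang 147.91765975563402
cent [0.4573 0.3093] len 0.104724408966399 ang 147.65951586913818
mask hole [293.2667 182.8   ] 15 [ 0.5698 -0.0036]
mask hole [292.5208 164.3958] 48 [ 0.621  -0.0011]
mask hole [291.5    145.8571] 14 [0.6729 0.0021]
[[ 0.949   0.3153 -0.    ]
 [ 0.3153 -0.949  -0.    ]
 [-0.     -0.     -1.    ]]
```

```bash
cat > go.py <<'E'
import sys; from h import *; from scipy.spatial.transform import Rotation as R
np.set_printoptions(precision=4,suppress=True)
def go(x,y,z,yaw,st=None):
    st=st or telemetry.read_state(); M=R.from_rotvec(st['ee_rot']).as_matrix(); p=st['tcp_pos']
    cur=np.degrees(np.arctan2(M[1,0],M[0,0])); dyaw=(yaw-cur+180)%360-180
    a=np.radians(yaw); X=np.array([np.cos(a),np.sin(a)]); Y=np.array([np.sin(a),-np.cos(a)]); d=np.array([x,y])-p[:2]
    print('t',round(st['t'],2),'tcp',p,'yaw',cur.round(2),'tilt',M[:2,2],'q',np.array(st['qpos']),'F',st['contact_force'],'gap',st['finger_gap'],'gf',st['gripper_force'])
    print('wz %.4f then dx %.4f dy %.4f dz %.4f'%(-np.radians(dyaw),d@X,d@Y,p[2]-z))
if __name__=='__main__': go(*map(float,sys.argv[1:5]))
E
python3 -m jog '[[0,0,0,0,0,0.0943,0.075],[0,0,0,0,0,0.0943,0.075],[0,0,0,0,0,0.0943,0.075],[0.026,-0.0202,0.013,0,0,0,0.075],[0.026,-0.0202,0.013,0,0,0,0.075],[0.026,-0.0202,0.013,0,0,0,0.075],[0.026,-0.0202,0.013,0,0,0,0.075],[0.026,-0.0202,0.013,0,0,0,0.075],[0.026,-0.0202,0.013,0,0,0,0.075],[0.026,-0.0202,0.013,0,0,0,0.075],[0.026,-0.0202,0.013,0,0,0,0.075],[0.026,-0.0202,0.013,0,0,0,0.075],[0.026,-0.0202,0.013,0,0,0,0.075],[0.026,-0.0202,0.013,0,0,0,0.075],[0.026,-0.0202,0.013,0,0,0,0.075],[0,0,0,0,0,0,0.07],[0,0,0,0,0,0,0.07]]'
python3 go.py 0.4924 -0.3148 0.02 2.2
```

```text
t: 2.22
tcp_pos: [0.4923, -0.3138, 0.0824]
ee_rot: [-3.14, -0.065, 0.002]
contact_force: [-0.6, -0.1, 0.1]
finger_gap: 0.0701
gripper_force: 0.0
t 2.22 tcp [ 0.4923 -0.3138  0.0824] yaw 2.35 tilt [-0.0015  0.0007] q [-0.5674  0.3922 -0.3112  0.869  -0.0002  2.5331] F [-0.6467 -0.1296  0.1175] gap 0.0701012439546118 gf 0.0
wz 0.0027 then dx 0.0000 dy 0.0010 dz 0.0624
```

```bash
python3 -m jog '[[0,0.0005,0.02,0,0,0.0027,0.07],[0,0.0005,0.02,0,0,0,0.07],[0,0,0.012,0,0,0,0.07],[0,0,0.01,0,0,0,0.07],[0,0,0.006,0,0,0,0.07],[0,0,0.003,0,0,0,0.07],[0,0,0,0,0,0,0.07],[0,0,0,0,0,0,0.07]]'
python3 - <<'E'
from h import *
s=snap('scene'); g=cv2.resize(s['color'][130:230,130:250],None,fx=5,fy=5,interpolation=cv2.INTER_CUBIC); cv2.imwrite('pics/grip1.png',g[:,:,::-1])
E
```

```text
t: 2.88
tcp_pos: [0.4921, -0.3167, 0.0129]
ee_rot: [3.141, 0.055, 0.001]
contact_force: [0.1, 0.3, 1.2]
finger_gap: 0.0701
gripper_force: 0.0
```

View pics/grip1.png

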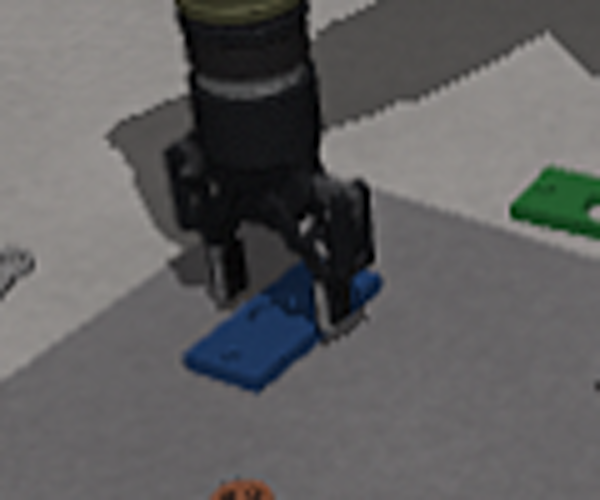

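The picture shows the fingers straddling the carrier about its middle (crop (230,290) and (335,330)). Closing.

```bash
python3 -m jog '[[0,0,0,0,0,0,0.05],[0,0,0,0,0,0,0.045],[0,0,0,0,0,0,0.045],[0,0,0,0,0,0,0.045],[0,0,0,0,0,0,0.045]]'
```

```text
t: 3.35
tcp_pos: [0.4924, -0.3165, 0.0138]
ee_rot: [3.14, 0.056, 0.002]
contact_force: [-2.1, 2.1, 8.1]
finger_gap: 0.0527
gripper_force: 61.2
```

```bash
python3 -m jog '[[0,0,-0.005,0,0,0,0.045],[0,0,-0.015,0,0,0,0.045],[0,0,-0.02,0,0,0,0.045],[0,0,-0.02,0,0,0,0.045],[0,0,-0.02,0,0,0,0.045],[0,0,-0.01,0,0,0,0.045],[0,0,-0.01,0,0,0,0.045],[0,0,0,0,0,0,0.045],[0,0,0,0,0,0,0.045]]'
python3 - <<'E'
from h import *
s=snap('scene'); c=snap('top');a=s['color'][90:210,110:250];b=c['color'][150:270,340:480];g=cv2.resize(np.hstack([a,b]),None,fx=2.8,fy=2.8,interpolation=cv2.INTER_CUBIC); cv2.imwrite('pics/grip2.png',g[:,:,::-1])
E
```

```text
t: 4.1
tcp_pos: [0.4918, -0.3163, 0.1122]
ee_rot: [3.141, 0.055, 0.0]
contact_force: [1.5, 0.4, -1.7]
finger_gap: 0.0529
gripper_force: 63.3
```

View pics/grip2.png

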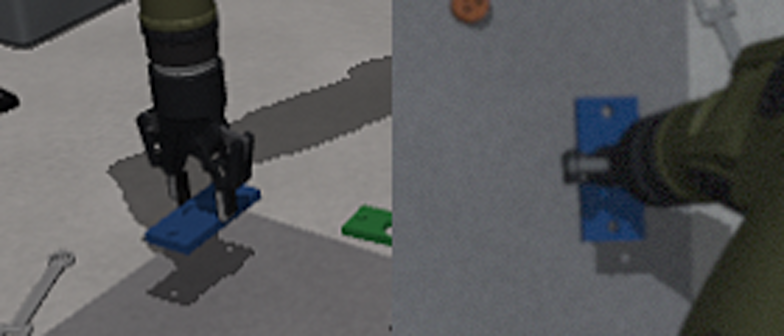

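Carrier is held level at TCP z 0.112; its holes are visible in the top half at crop (606,111) and (613,226). Turning it, then moving it to the base.

```bash
python3 -m jog '[[0,0,0,0,0,-0.08,0.045],[0,0,0,0,0,-0.12,0.045],[0,0,0,0,0,-0.12,0.045],[0,0,0,0,0,-0.12,0.045],[0,0,0,0,0,-0.12,0.045],[0,0,0,0,0,-0.12,0.045],[0,0,0,0,0,-0.12,0.045],[0,0,0,0,0,-0.12,0.045],[0,0,0,0,0,-0.12,0.045],[0,0,0,0,0,-0.12,0.045],[0,0,0,0,0,-0.12,0.045],[0,0,0,0,0,-0.12,0.045],[0,0,0,0,0,-0.12,0.045],[0,0,0,0,0,-0.12,0.045],[0,0,0,0,0,-0.12,0.045],[0,0,0,0,0,-0.12,0.045],[0,0,0,0,0,-0.12,0.045],[0,0,0,0,0,-0.12,0.045],[0,0,0,0,0,-0.12,0.045],[0,0,0,0,0,-0.12,0.045]]' | head -3
python3 -m jog '[[0,0,0,0,0,-0.12,0.045],[0,0,0,0,0,-0.059,0.045],[0.011,0.015,0,0,0,0,0.045],[0.0202,0.0282,0,0,0,0,0.045],[0.0202,0.0282,0,0,0,0,0.045],[0.0202,0.0282,0,0,0,0,0.045],[0.0202,0.0282,0,0,0,0,0.045],[0.0202,0.0282,0,0,0,0,0.045],[0.0202,0.0282,0,0,0,0,0.045],[0.0202,0.0282,0,0,0,0,0.045],[0.0202,0.0282,0,0,0,0,0.045],[0.0202,0.0282,0,0,0,0,0.045],[0.0202,0.0282,0,0,0,0,0.045],[0.0202,0.0282,0,0,0,0,0.045],[0.0202,0.0282,0,0,0,0,0.045],[0.0202,0.0282,0,0,0,0,0.045],[0.0202,0.0282,0,0,0,0,0.045],[0.0202,0.0282,0,0,0,0,0.045],[0.0202,0.0282,0,0,0,0,0.045],[0.012,0.016,0,0,0,0,0.045]]'
python3 go.py 0.4575 0.309 0.112 147.5
```

```text
t: 5.87
tcp_pos: [0.491, -0.3158, 0.1108]
ee_rot: [-1.136, -2.926, -0.001]
t: 7.53
tcp_pos: [0.4581, 0.2794, 0.1112]
ee_rot: [-0.876, -3.016, -0.0]
contact_force: [0.3, -0.2, -1.4]
finger_gap: 0.0524
gripper_force: 63.4
t 7.53 tcp [0.4581 0.2794 0.1112] yaw 147.62 tilt [-0.0012  0.0006] q [ 0.547   0.2836 -0.3939  0.8939  0.0012  1.1121] F [ 0.3063 -0.1658 -1.4321] gap 0.052446086037249005 gf 63.392946561725694
wz 0.0021 then dx 0.0164 dy 0.0246 dz -0.0008
```

```bash
python3 -m jog '[[0.0082,0.0123,0.012,0,0,0,0.045],[0.0082,0.0123,0.012,0,0,0.002,0.045],[0,0,0,0,0,0,0.045],[0,0,0,0,0,0,0.045]]'
python3 - <<'E'
from meas import *
import go; go.go(.4575,.309,.09,147.5)
S=[snap('top') for _ in range(4)];C=[snap('scene') for _ in range(4)]
s,c=S[0],C[0]
s['color']=np.mean([q['color'] for q in S],0).astype(np.uint8);c['color']=np.mean([q['color'] for q in C],0).astype(np.uint8)
import pickle; pickle.dump((s,c),open('m1.pkl','wb'))
a=s['color'][185:265,130:230];b=c['color'][205:285,335:435];g=cv2.resize(np.hstack([a,b]),None,fx=4,fy=4,interpolation=cv2.INTER_CUBIC); cv2.imwrite('pics/pre1.png',g[:,:,::-1])
E
```

```text
t: 7.87
tcp_pos: [0.457, 0.3049, 0.0861]
ee_rot: [-0.881, -3.013, 0.006]
contact_force: [0.4, -0.5, -1.1]
finger_gap: 0.0529
gripper_force: 63.7
t 7.87 tcp [0.457  0.3049 0.0861] yaw 147.42 tilt [-0.0031 -0.0028] q [ 0.5887  0.3329 -0.3895  0.8526 -0.0006  1.1573] F [ 0.3936 -0.5228 -1.1129] gap 0.05285891809911028 gf 63.67181772198819
wz -0.0014 then dx 0.0018 dy 0.0037 dz -0.0039
```

View pics/pre1.png

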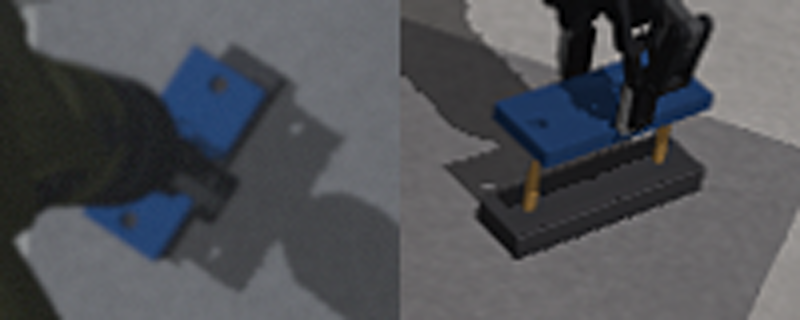

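In the left half the carrier's holes show at crop (217,85) and (130,218). In the scene half the dowels pass just behind the carrier's edge. Measuring hole centres against the dowels in the same camera.

```bash
cat > holes.py <<'E'
from meas import *
import pickle,sys
def ldark(q,u,v,r=5):
    # saturation/brightness-weighted centroid of hole vs plate around a seed
    g=cv2.cvtColor(q['color'],cv2.COLOR_RGB2HSV).astype(float)
    yy,xx=np.mgrid[int(v)-r:int(v)+r+1,int(u)-r:int(u)+r+1]
    S=(q['color'].astype(float).max(2)-q['color'].astype(float).min(2))[yy,xx]
    w=np.clip(np.median(S)-S-0.15*np.median(S),0,None); w[np.hypot(xx-u,yy-v)>r-.5]=0
    return (w*xx).sum()/w.sum(),(w*yy).sum()/w.sum()
E
python3 - <<'E'
from holes import *
s,c=pickle.load(open('m1.pkl','rb')); st=telemetry.read_state(); z=st['tcp_pos'][2]-.0015
h=[ldark(s,162.2,239.2,4),ldark(s,184,206,4)]; P=np.array([onz(s,*p,z)[:2] for p in h])
print(h,P,'cent',P.mean(0),'len',np.linalg.norm(P[0]-P[1]),'ang',np.degrees(np.arctan2(*(P[0]-P[1])[::-1])))
u=(335+540/4-100-.4,205+122/4-.4); v=ldark(c,*u,3); print('scene near hole',u,v,onz(c,*v,z))
# carrier outline in scene & dowel: not needed
E
```

```text
[(np.float64(161.80328476166957), np.float64(239.4935786613979)), (np.float64(184.30593755055818), np.float64(205.72641967319208))] [[0.4115 0.3317]
 [0.4986 0.2759]] cent [0.455  0.3038] len 0.10341515130408918 ang 147.32720723732825
scene near hole (369.6, 235.1) (np.float64(370.1157024793389), np.float64(235.4297520661157)) [0.4999 0.2825 0.0873]
```

```bash
python3 - <<'E'
import go; from h import *
p=telemetry.read_state()['tcp_pos']; go.go(p[0]+.0027,p[1]+.0027,.065,147.4)
E
```

```text
t 8.27 tcp [0.4588 0.3055 0.0888] yaw 147.32 tilt [0.0006 0.0004] q [ 0.5874  0.3295 -0.3875  0.8531 -0.      1.1578] F [ 0.2728 -0.3433 -2.5579] gap 0.05302365836370303 gf 63.669650911178906
wz -0.0013 then dx -0.0008 dy 0.0037 dz 0.0238
```

```bash
python3 -m jog '[[-0.0004,0.0018,0.008,0,0,0,0.045],[-0.0004,0.0019,0.008,0,0,0,0.045],[0,0,0.004,0,0,0,0.045],[0,0,0.004,0,0,0,0.045],[0,0,0,0,0,0,0.045],[0,0,0,0,0,0,0.045]]'
python3 - <<'E'
from h import *
s=snap('top');c=snap('scene')
a=s['color'][185:265,130:230];b=c['color'][205:285,335:435];g=cv2.resize(np.hstack([a,b]),None,fx=4,fy=4,interpolation=cv2.INTER_CUBIC); cv2.imwrite('pics/pre2.png',g[:,:,::-1])
E
```

```text
t: 8.77
tcp_pos: [0.4607, 0.3084, 0.0637]
ee_rot: [-0.882, -3.014, 0.001]
contact_force: [0.1, 0.3, -2.2]
finger_gap: 0.0528
gripper_force: 63.7
```

View pics/pre2.png

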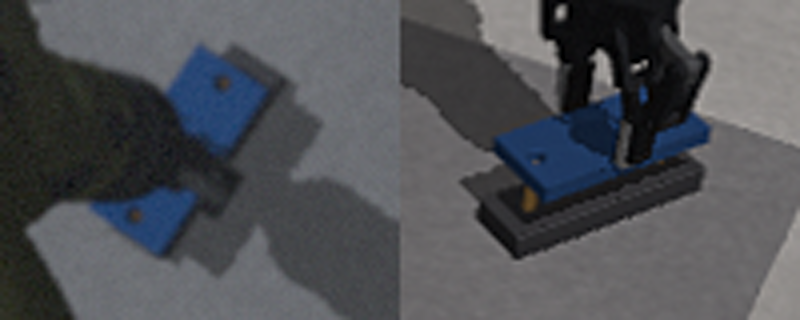

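Both holes now show brass (crop (222,84) and (136,215)) with no side force, so the tips have entered. Continuing down.

```bash
python3 -m jog '[[0,0,0.003,0,0,0,0.045],[0,0,0.003,0,0,0,0.045],[0,0,0.003,0,0,0,0.045],[0,0,0.003,0,0,0,0.045],[0,0,0,0,0,0,0.045],[0,0,0,0,0,0,0.045]]'; python3 -m jog '[[0,0,0.003,0,0,0,0.045],[0,0,0.003,0,0,0,0.045],[0,0,0.003,0,0,0,0.045],[0,0,0,0,0,0,0.045],[0,0,0,0,0,0,0.045]]'
```

```text
t: 9.37
tcp_pos: [0.4608, 0.3084, 0.052]
ee_rot: [-0.882, -3.015, 0.001]
contact_force: [-0.5, 0.6, -2.3]
finger_gap: 0.0529
gripper_force: 63.7
t: 9.78
tcp_pos: [0.4608, 0.3084, 0.043]
ee_rot: [-0.882, -3.015, 0.001]
contact_force: [0.7, -0.1, -2.6]
finger_gap: 0.053
gripper_force: 63.7
```

Bottom is at about 0.0295 and the motion is free. Last ~9 mm, with force watched.

```bash
python3 -m jog '[[0,0,0.003,0,0,0,0.045],[0,0,0.003,0,0,0,0.045],[0,0,0.001,0,0,0,0.045],[0,0,0,0,0,0,0.045],[0,0,0,0,0,0,0.045]]'; python3 -m jog '[[0,0,0.0015,0,0,0,0.045],[0,0,0,0,0,0,0.045],[0,0,0,0,0,0,0.045]]';python3 -m jog '[[0,0,0.001,0,0,0,0.045],[0,0,0,0,0,0,0.045],[0,0,0,0,0,0,0.045]]'
```

```text
t: 10.2
tcp_pos: [0.461, 0.3085, 0.0362]
ee_rot: [-0.882, -3.015, 0.0]
contact_force: [0.5, -0.8, -2.2]
finger_gap: 0.0526
gripper_force: 63.7
t: 10.45
tcp_pos: [0.4611, 0.3086, 0.0348]
ee_rot: [-0.882, -3.015, 0.0]
contact_force: [0.7, 0.2, -1.6]
finger_gap: 0.0528
gripper_force: 63.7
t: 10.7
tcp_pos: [0.4613, 0.3087, 0.034]
ee_rot: [0.882, 3.015, 0.001]
contact_force: [0.2, -0.1, -1.2]
finger_gap: 0.0528
gripper_force: 63.9
```

```bash
python3 -m jog '[[0,0,0.001,0,0,0,0.045],[0,0,0,0,0,0,0.045],[0,0,0,0,0,0,0.045]]';python3 -m jog '[[0,0,0,0,0,0,0.06],[0,0,0,0,0,0,0.066],[0,0,0,0,0,0,0.072],[0,0,0,0,0,0,0.072],[0,0,-0.01,0,0,0,0.072],[0,0,-0.03,0,0,0,0.072],[0,0,-0.03,0,0,0,0.072],[0,0,-0.03,0,0,0,0.072],[0,0,0,0,0,0,0.06],[0,0,0,0,0,0,0.06]]'
python3 - <<'E'
import go; go.go(.6586,-.2060,.06,2.2)
from h import *
s=snap('top');c=snap('scene')
a=s['color'][185:265,130:230];b=c['color'][205:285,335:435];g=cv2.resize(np.hstack([a,b]),None,fx=4,fy=4,interpolation=cv2.INTER_CUBIC); cv2.imwrite('pics/seat1.png',g[:,:,::-1])
E
```

```text
t: 10.95
tcp_pos: [0.4613, 0.3087, 0.0339]
ee_rot: [0.882, 3.015, 0.001]
contact_force: [-2.5, -1.6, 8.5]
finger_gap: 0.0527
gripper_force: 65.6
t: 11.78
tcp_pos: [0.4627, 0.3097, 0.1355]
ee_rot: [0.881, 3.012, 0.006]
contact_force: [-0.3, -0.5, 0.9]
finger_gap: 0.0602
gripper_force: 0.0
t 11.78 tcp [0.4627 0.3097 0.1355] yaw 147.38 tilt [0.0041 0.0027] q [ 0.5898  0.2925 -0.3207  0.9527 -0.      1.1592] F [-0.3319 -0.539   0.8791] gap 0.060188405270044924 gf 0.0
wz 2.5338 then dx 0.1760 dy 0.5228 dz 0.0755
```

View pics/seat1.png

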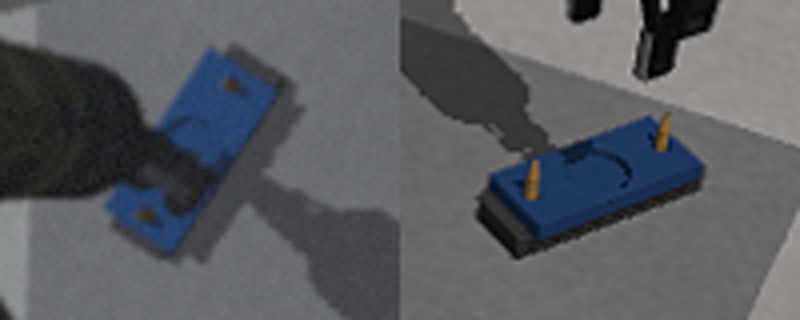

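Step 1 looks good: the carrier sits flat, with both dowels through it at (533,180) and (663,133). Now the copper disc, keeping this yaw.

```bash
python3 -m jog '[[-0.0139,-0.0102,0,0,0,0,0.055],[-0.0277,-0.02046,0,0,0,0,0.055],[-0.0277,-0.02046,0,0,0,0,0.055],[-0.0277,-0.02046,0,0,0,0,0.055],[-0.0277,-0.02046,0,0,0,0,0.055],[-0.0277,-0.02046,0,0,0,0,0.055],[-0.0277,-0.02046,0,0,0,0,0.055],[-0.0277,-0.02046,0,0,0,0,0.055],[-0.0277,-0.02046,0,0,0,0,0.055],[-0.0277,-0.02046,0,0,0,0,0.055],[-0.0277,-0.02046,0,0,0,0,0.055],[-0.0277,-0.02046,0,0,0,0,0.055],[-0.0277,-0.02046,0.005,0,0,0,0.055],[-0.0277,-0.02046,0.015,0,0,0,0.055],[-0.0277,-0.02046,0.02,0,0,0,0.055],[-0.0277,-0.02046,0.02,0,0,0,0.055],[-0.0139,-0.0102,0.01,0,0,0,0.055],[0,0,0,0,0,0,0.055],[0,0,0,0,0,0,0.055]]' | head -2
python3 - <<'E'
import go; go.go(.660,-.205,.022,147.4)
from holes import *
S=[snap('top') for _ in range(4)]
s=S[0]; s['color']=np.mean([q['color'] for q in S],0).astype(np.uint8)
pickle.dump(s,open('m2.pkl','wb'))
cv2.imwrite('pics/c.png',cv2.resize(s['color'][190:255,150:215],None,fx=6,fy=6,interpolation=cv2.INTER_CUBIC)[:,:,::-1])
m,cs=seg(s,(100,110,40),(125,255,255),(140,180,220,260)); r=rect(s,cs[0],.032); print('carrier top rect',r)
m,cs=seg(s,(8,60,40),(35,255,255),(140,180,220,260),0)
for k in cs: print(cv2.boundingRect(k),k[:,0].mean(0))
E
```

```text
t: 13.47
tcp_pos: [0.656, -0.2063, 0.0598]
t 13.47 tcp [ 0.656  -0.2063  0.0598] yaw 147.27 tilt [-0.0047  0.0019] q [-0.3049  0.5907 -0.046   0.9391  0.0004  0.2662] F [-0.3395  0.8259  0.3119] gap 0.05500337768652573 gf 0.0
wz -0.0022 then dx -0.0026 dy 0.0033 dz 0.0378
carrier top rect (array([0.4581, 0.3077]), array([ 55.454 , 130.2538]), np.float32(147.4141))
(165, 238, 3, 2) [166.   238.25]
(187, 206, 2, 1) [187.5 206. ]
```

```bash
python3 go.py .660 -.205 .022 147.4; python3 - <<'E'
from h import *
s=snap('top');c=snap('scene')
a=s['color'][110:190,320:420];b=c['color'][180:260,130:230];g=cv2.resize(np.hstack([a,b]),None,fx=4,fy=4,interpolation=cv2.INTER_CUBIC); cv2.imwrite('pics/disc1.png',g[:,:,::-1])
E
```

```text
t 13.67 tcp [ 0.658  -0.2048  0.0633] yaw 147.46 tilt [0.0003 0.0002] q [-0.3019  0.586  -0.0453  0.9393  0.0003  0.2661] F [-0.0515  0.4294 -0.6698] gap 0.055266994697149074 gf 0.0
wz 0.0010 then dx -0.0018 dy 0.0009 dz 0.0413
```

View pics/disc1.png

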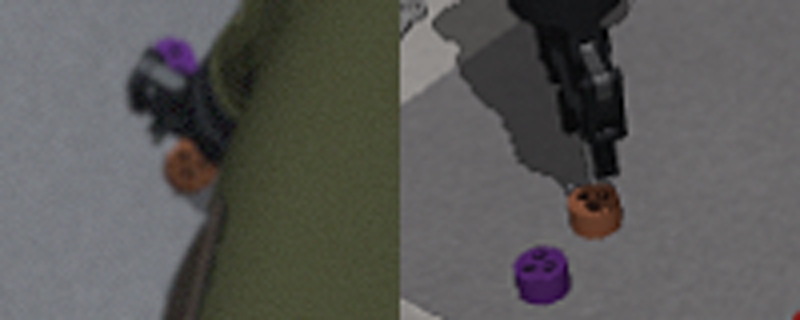

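The fingers (right half, about (600,175)) hang over the copper disc at (595,210). The purple one at (543,275) is clear. Descending and gripping.

```bash
python3 -m jog '[[-0.0018,0.0009,0.012,0,0,0,0.055],[0,0,0.012,0,0,0,0.055],[0,0,0.01,0,0,0,0.055],[0,0,0.007,0,0,0,0.055],[0,0,0,0,0,0,0.055],[0,0,0,0,0,0,0.055]]';python3 -m jog '[[0,0,0,0,0,0,0.045],[0,0,0,0,0,0,0.036],[0,0,0,0,0,0,0.028],[0,0,0,0,0,0,0.028],[0,0,0,0,0,0,0.028]]'
python3 - <<'E'
from h import *
s=snap('top');c=snap('scene')
a=s['color'][110:190,320:420];b=c['color'][180:260,130:230];g=cv2.resize(np.hstack([a,b]),None,fx=4,fy=4,interpolation=cv2.INTER_CUBIC); cv2.imwrite('pics/disc2.png',g[:,:,::-1])
E
```

```text
t: 14.27
tcp_pos: [0.6591, -0.206, 0.0206]
ee_rot: [-0.882, -3.013, -0.0]
contact_force: [0.4, -0.9, -0.4]
finger_gap: 0.055
gripper_force: 0.0
t: 14.68
tcp_pos: [0.6606, -0.2065, 0.0229]
ee_rot: [0.882, 3.014, -0.0]
contact_force: [-1.1, 0.6, 5.1]
finger_gap: 0.033
gripper_force: 59.4
```

View pics/disc2.png

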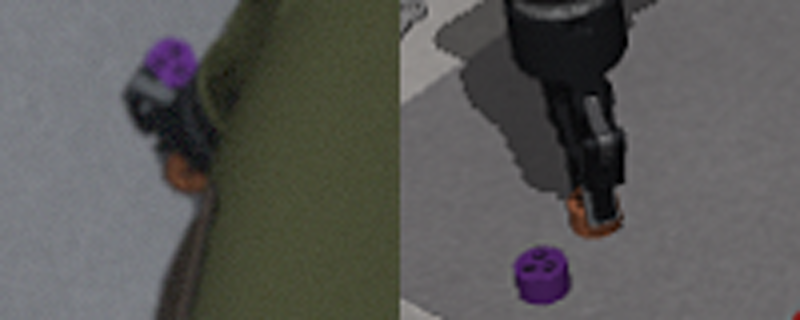

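Gripped: gap 33 mm, reading about 3 mm low as it did with the carrier. The fingertips are a little above the disc's foot at (600,225). Lifting and carrying to the base.

```bash
python3 -m jog '[[0,0,-0.01,0,0,0,0.028],[0,0,-0.02,0,0,0,0.028],[0,0,-0.03,0,0,0,0.028],[0.014,0.0102,-0.03,0,0,0,0.028],[0.028,0.0204,-0.015,0,0,0,0.028],[0.028,0.0204,0,0,0,0,0.028],[0.028,0.0204,0,0,0,0,0.028],[0.028,0.0204,0,0,0,0,0.028],[0.028,0.0204,0,0,0,0,0.028],[0.028,0.0204,0,0,0,0,0.028],[0.028,0.0204,0,0,0,0,0.028],[0.028,0.0204,0,0,0,0,0.028],[0.028,0.0204,0,0,0,0,0.028],[0.028,0.0204,0,0,0,0,0.028],[0.028,0.0204,0,0,0,0,0.028],[0.028,0.0204,0,0,0,0,0.028],[0.028,0.0204,0,0,0,0,0.028],[0.028,0.0204,0,0,0,0,0.028],[0.028,0.0204,0,0,0,0,0.028],[0.014,0.0102,0,0,0,0,0.028]]'
python3 -m jog '[[0,0,0.015,0,0,0,0.028],[0,0,0.015,0,0,0,0.028],[0,0,0,0,0,0,0.028],[0,0,0,0,0,0,0.028],[0,0,0,0,0,0,0.028]]'
python3 - <<'E'
import go; go.go(.4591,.3101,.08,147.4)
from holes import *
C=[snap('scene') for _ in range(4)]; c=C[0]; c['color']=np.mean([q['color'] for q in C],0).astype(np.uint8); pickle.dump(c,open('m3.pkl','wb'))
b=c['color'][190:280,320:440];g=cv2.resize(b,None,fx=6,fy=6,interpolation=cv2.INTER_CUBIC); cv2.imwrite('pics/disc3.png',g[:,:,::-1])
m,cs=seg(c,(0,80,30),(16,255,255),(365,190,420,250),5)
for k in cs: print(cv2.boundingRect(k),cv2.contourArea(k))
E
```

```text
t: 16.45
tcp_pos: [0.457, 0.3134, 0.1272]
ee_rot: [-0.878, -3.015, -0.002]
contact_force: [0.1, -0.1, -1.3]
finger_gap: 0.0325
gripper_force: 59.9
t: 16.87
tcp_pos: [0.4589, 0.3101, 0.0975]
ee_rot: [0.883, 3.015, 0.0]
contact_force: [-0.6, -0.2, -2.0]
finger_gap: 0.0327
gripper_force: 60.0
t 16.87 tcp [0.4589 0.3101 0.0975] yaw 147.35 tilt [0.0002 0.0001] q [ 0.5942  0.3255 -0.3705  0.8745 -0.      1.164 ] F [-0.6392 -0.1606 -2.0132] gap 0.032712158977785406 gf 59.95001435279846
wz -0.0008 then dx -0.0002 dy 0.0001 dz 0.0175
(380, 223, 13, 16) 107.0
```

View pics/disc3.png

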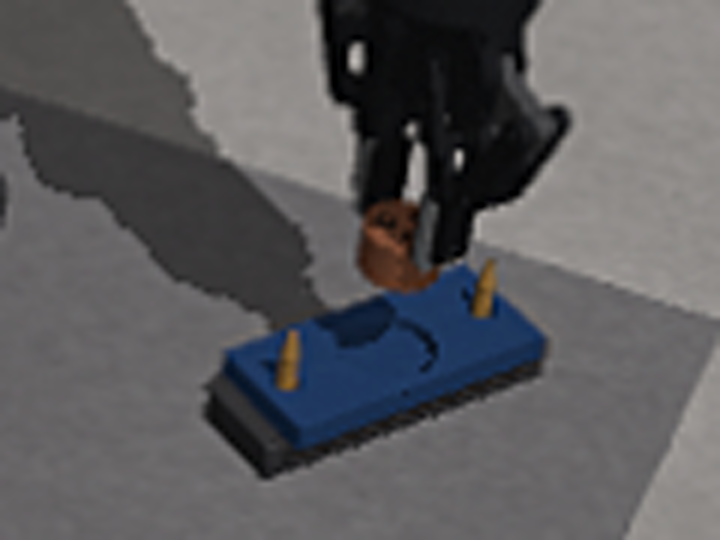

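The disc hangs upright at crop (400,245), with the pocket below at about (385,335). Casting rays at the disc's left edge and front foot against the dowels, all in the scene camera.

```bash
python3 - <<'E'
from holes import *
c=pickle.load(open('m3.pkl','rb')); zb=telemetry.read_state()['tcp_pos'][2]-.0229
m,cs=seg(c,(0,80,30),(16,255,255),(365,190,420,250),5); k=cs[0][:,0]
print('left col',k[:,0].min(),k[k[:,0]==k[:,0].min()], 'bottom', k[k[:,1]>=k[:,1].max()-1])
def foot(u,v):
    o,d=ray(c,u,v); h=d[:2]/np.linalg.norm(d[:2]); return onz(c,u,v,zb)[:2]+.018*h,h
for v in (237.8,238.3):
    p,h=foot(320+403/6-.4,v); print('foot centre',p)
# left edge: plane through camera
o,d=ray(c,379.6,231); h=d[:2]/np.linalg.norm(d[:2]); n=np.array([h[1],-h[0]]) # right of view
base=[]
for tip,bot in (((320+490/6-.4,190+262/6-.4),(320+484/6-.4,190+312/6-.4)),((320+293/6-.4,190+333/6-.4),(320+288/6-.4,190+382/6-.4))):
    q=(onz(c,*tip,.057)[:2]+onz(c,*bot,.032)[:2])/2; base.append(q); print('dowel',onz(c,*tip,.057)[:2],onz(c,*bot,.032)[:2])
B=np.mean(base,0); print('base cent scene',B,np.linalg.norm(base[0]-base[1]))
print('disc lateral',(-o[:2]+0)@n*-1, 'disc n-coord',o[:2]@n+.018,'base n-coord',B@n,'p n',p@n,'p h',p@h,'B h',B@h,'n',n,'h',h)
E
```

```text
left col 380 [[380 228]
 [380 230]
 [380 231]
 [380 232]
 [380 233]
 [380 234]] bottom [[382 237]
 [383 237]
 [384 237]
 [385 237]
 [386 237]
 [387 238]
 [388 237]
 [389 237]
 [390 237]]
foot centre [0.455  0.3135]
foot centre [0.4569 0.3142]
dowel [0.4137 0.3388] [0.4166 0.3412]
dowel [0.5013 0.2824] [0.5032 0.284 ]
base cent scene [0.4587 0.3116] 0.1039660592793821
disc lateral 0.16743389879753318 disc n-coord 0.18543389879753316 base n-coord 0.185098069788519 p n 0.18808642179163976 p h -0.521631017713273 B h -0.5227162952936317 n [-0.2536  0.9673] h [-0.9673 -0.2536]
```

The left-edge ray puts the disc within ~0.5 mm of the base centre laterally and ~1 mm in depth, inside the 3.5 mm clearance. Lowering.

```bash
python3 -m jog '[[0,0,0.01,0,0,0,0.028],[0,0,0.01,0,0,0,0.028],[0,0,0.01,0,0,0,0.028],[0,0,0.006,0,0,0,0.028],[0,0,0.003,0,0,0,0.028],[0,0,0,0,0,0,0.028],[0,0,0,0,0,0,0.028]]';python3 -m jog '[[0,0,0.0025,0,0,0,0.028],[0,0,0.0025,0,0,0,0.028],[0,0,0,0,0,0,0.028],[0,0,0,0,0,0,0.028]]';python3 -m jog '[[0,0,0.0025,0,0,0,0.028],[0,0,0.001,0,0,0,0.028],[0,0,0,0,0,0,0.028],[0,0,0,0,0,0,0.028]]'
```

```text
t: 17.65
tcp_pos: [0.4584, 0.3101, 0.0575]
ee_rot: [-0.882, -3.015, 0.001]
contact_force: [0.6, 0.1, -2.2]
finger_gap: 0.0324
gripper_force: 59.9
t: 17.98
tcp_pos: [0.4586, 0.3101, 0.0528]
ee_rot: [-0.882, -3.015, 0.0]
contact_force: [0.1, -0.4, -1.9]
finger_gap: 0.0327
gripper_force: 59.9
t: 18.32
tcp_pos: [0.4586, 0.3101, 0.0492]
ee_rot: [-0.882, -3.015, 0.0]
contact_force: [-0.1, -0.4, -1.9]
finger_gap: 0.0323
gripper_force: 59.9
```

```bash
python3 -m jog '[[0,0,0.001,0,0,0,0.028],[0,0,0,0,0,0,0.028],[0,0,0,0,0,0,0.028]]';python3 -m jog '[[0,0,0.001,0,0,0,0.028],[0,0,0,0,0,0,0.028],[0,0,0,0,0,0,0.028]]'
```

```text
t: 18.57
tcp_pos: [0.4586, 0.3102, 0.0482]
ee_rot: [-0.882, -3.015, 0.0]
contact_force: [-0.3, -0.9, -2.1]
finger_gap: 0.0328
gripper_force: 59.9
t: 18.82
tcp_pos: [0.4587, 0.3102, 0.0478]
ee_rot: [0.882, 3.015, 0.0]
contact_force: [-2.9, -1.0, 5.0]
finger_gap: 0.0324
gripper_force: 60.7
```

```bash
python3 -m jog '[[0,0,0,0,0,0,0.04],[0,0,0,0,0,0,0.048],[0,0,0,0,0,0,0.054],[0,0,0,0,0,0,0.054],[0,0,-0.01,0,0,0,0.054],[0,0,-0.025,0,0,0,0.06],[0,0,-0.03,0,0,0,0.072],[0,0,-0.02,0,0,-0.1246,0.072],[0,0,0,0,0,-0.1246,0.072],[0,0,0,0,0,-0.1246,0.072],[0,0,0,0,0,-0.1246,0.072],[0,0,0,0,0,-0.1246,0.072],[-0.0074,-0.016,0,0,0,0,0.072],[-0.01473,-0.0319,0,0,0,0,0.072],[-0.01473,-0.0319,0,0,0,0,0.072],[-0.01473,-0.0319,0,0,0,0,0.072],[-0.01473,-0.0319,0,0,0,0,0.072],[-0.01473,-0.0319,0,0,0,0,0.072],[-0.01473,-0.0319,0,0,0,0,0.072],[-0.01473,-0.0319,0,0,0,0,0.072]]' | head -2
python3 -m jog '[[-0.01473,-0.0319,0.01,0,0,0,0.072],[-0.01473,-0.0319,0.02,0,0,0,0.072],[-0.0074,-0.016,0.02,0,0,0,0.072],[0,0,0,0,0,0,0.072],[0,0,0,0,0,0,0.072],[0,0,0,0,0,0,0.072]]'|head -2
python3 - <<'E'
import go; go.go(.623,-.0005,.0135,183.1)
from holes import *
S=[snap('top') for _ in range(4)];c=snap('scene')
s=S[0]; s['color']=np.mean([q['color'] for q in S],0).astype(np.uint8)
m,cs=seg(s,(100,110,40),(125,255,255),(140,180,220,260)); print('carrier',rect(s,cs[0],.032))
m,cs=seg(s,(0,80,40),(16,255,255),(165,210,195,235)); print('disc',rect(s,cs[0],.047))
a=s['color'][185:265,130:230];b=c['color'][205:285,335:435];g=cv2.resize(np.hstack([a,b]),None,fx=4,fy=4,interpolation=cv2.INTER_CUBIC); cv2.imwrite('pics/seat2.png',g[:,:,::-1])
E
```

```text
t: 20.48
tcp_pos: [0.5826, 0.0755, 0.1332]
t: 20.98
tcp_pos: [0.6228, -0.0001, 0.083]
t 20.98 tcp [ 0.6228 -0.0001  0.083 ] yaw -176.92 tilt [-0.0001  0.0005] q [-0.0004  0.4557 -0.2112  0.904   0.0005 -0.0541] F [ 0.9963 -0.4449  0.3447] gap 0.07225578207937625 gf 0.0
wz -0.0004 then dx -0.0002 dy -0.0004 dz 0.0695
carrier (array([0.4581, 0.3077]), array([ 55.4845, 130.2578]), np.float32(147.40555))
disc (array([0.4579, 0.3074]), array([31.9064, 32.4596]), np.float32(90.63175))
```

View pics/seat2.png

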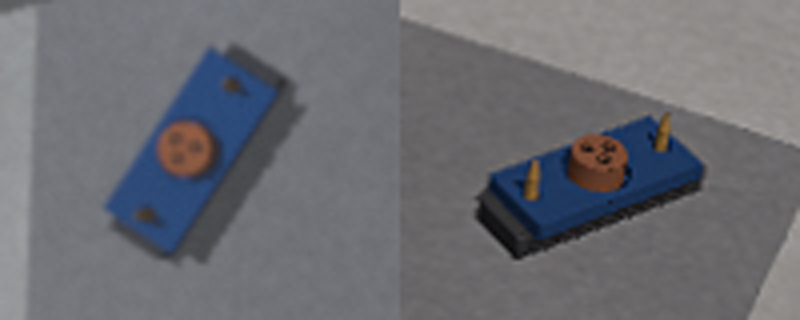

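Step 2 is done: the disc sits in the pocket (top crop (187,150)), within 0.5 mm of the carrier centre. That was picture 13 of 14, so I'll go by numbers from here. Gripping the mask the same way as the carrier.

```bash
python3 -m jog '[[0,-0.0004,0.02,0,0,0,0.07],[0,0,0.02,0,0,0,0.07],[0,0,0.012,0,0,0,0.07],[0,0,0.01,0,0,0,0.07],[0,0,0.005,0,0,0,0.07],[0,0,0.002,0,0,0,0.07],[0,0,0,0,0,0,0.07],[0,0,0,0,0,0,0.07]]';python3 -m jog '[[0,0,0,0,0,0,0.05],[0,0,0,0,0,0,0.045],[0,0,0,0,0,0,0.045],[0,0,0,0,0,0,0.045],[0,0,0,0,0,0,0.045]]';python3 -m jog '[[0,0,-0.005,0,0,0,0.045],[0,0,-0.015,0,0,0,0.045],[0,0,-0.025,0,0,0,0.045],[0,0,-0.03,0,0,0,0.045],[0,0,-0.025,0,0,0,0.045],[0,0,-0.01,0,0,0,0.045],[0,0,0,0,0,0,0.045],[0,0,0,0,0,0,0.045],[0,0,0,0,0,0,0.045]]'; python3 go.py .4587 .3102 .123 147.4
```

```text
t: 21.9
tcp_pos: [0.6235, -0.001, 0.014]
ee_rot: [-0.084, 3.139, -0.0]
contact_force: [0.0, -0.1, 0.7]
finger_gap: 0.0702
gripper_force: 0.0
t: 22.32
tcp_pos: [0.6238, -0.0009, 0.015]
ee_rot: [-0.084, 3.139, 0.0]
contact_force: [-2.9, 0.8, 7.4]
finger_gap: 0.0522
gripper_force: 61.1
t: 23.07
tcp_pos: [0.6217, -0.001, 0.1215]
ee_rot: [0.084, -3.138, -0.0]
contact_force: [0.5, 0.7, -1.6]
finger_gap: 0.052
gripper_force: 62.9
t 23.07 tcp [ 0.6217 -0.001   0.1215] yaw -176.93 tilt [-0.0027 -0.    ] q [-0.0016  0.4233 -0.1656  0.9845 -0.     -0.0552] F [ 0.5027  0.6627 -1.5949] gap 0.05202878440549936 gf 62.89253675378859
wz 0.6225 then dx 0.3050 dy 0.1744 dz -0.0015
```

```bash
python3 -m jog '[[0,0,0,0,0,0.1245,0.045],[0,0,0,0,0,0.1245,0.045],[0,0,0,0,0,0.1245,0.045],[0,0,0,0,0,0.1245,0.045],[0,0,0,0,0,0.1245,0.045],[0.0153,0.0087,0,0,0,0,0.045],[0.0305,0.01744,0,0,0,0,0.045],[0.0305,0.01744,0,0,0,0,0.045],[0.0305,0.01744,0,0,0,0,0.045],[0.0305,0.01744,0,0,0,0,0.045],[0.0305,0.01744,0,0,0,0,0.045],[0.0305,0.01744,0,0,0,0,0.045],[0.0305,0.01744,0,0,0,0,0.045],[0.0305,0.01744,0.008,0,0,0,0.045],[0.0305,0.01744,0.012,0,0,0,0.045],[0.0152,0.0087,0.012,0,0,0,0.045],[0,0,0,0,0,0,0.045],[0,0,0,0,0,0,0.045],[0,0,0,0,0,0,0.045],[0,0,0,0,0,0,0.045]]'|head -2
python3 - <<'E'
import go; go.go(.4587,.3102,.09,147.4)
from holes import *
S=[snap('top') for _ in range(4)];C=[snap('scene') for _ in range(4)]
s,c=S[0],C[0]
s['color']=np.mean([q['color'] for q in S],0).astype(np.uint8);c['color']=np.mean([q['color'] for q in C],0).astype(np.uint8)
pickle.dump((s,c),open('m4.pkl','wb')); go.go(.4587,.3102,.09,147.4)
z=telemetry.read_state()['tcp_pos'][2]-.0028
X=lambda x,y:np.array([x,y,z]); a=np.radians(147.4); e=.052*np.array([np.cos(a),np.sin(a)])
h=[]
for sg in (1,-1):
    u=proj(s,X(.4581+sg*e[0]-.001,.3076+sg*e[1]-.001)); v=ldark(s,*u,5); v=ldark(s,*v,4); h.append(v); print(u,v)
P=np.array([onz(s,*p,z)[:2] for p in h]); d=P[0]-P[1]
print(P,'cent',P.mean(0),'len',np.linalg.norm(d),'ang',np.degrees(np.arctan2(d[1],d[0])))
E
```

```text
t: 24.73
tcp_pos: [0.4603, 0.3093, 0.0911]
t 24.73 tcp [0.4603 0.3093 0.0911] yaw 147.33 tilt [-0.0002 -0.0006] q [ 0.5918  0.3337 -0.3753  0.8623 -0.0004  1.162 ] F [ 0.1647 -0.0411 -1.6935] gap 0.05198077942152606 gf 63.05823773145676
wz -0.0013 then dx 0.0019 dy -0.0001 dz 0.0011
t 25.13 tcp [0.4602 0.31   0.0915] yaw 147.37 tilt [0.0003 0.0002] q [ 0.5928  0.3331 -0.3751  0.8622  0.      1.1623] F [-0.0768  0.051  -1.9816] gap 0.05184610475653018 gf 63.05357448756695
wz -0.0005 then dx 0.0014 dy -0.0006 dz 0.0015
[160.5343 238.7893] (np.float64(160.0520559930009), np.float64(237.4817731116944))
[183.1514 204.7677] (np.float64(182.82492772245422), np.float64(203.79473176999676))
[[0.4166 0.336 ]
 [0.5034 0.2795]] cent [0.46   0.3077] len 0.10354116090027968 ang 146.95470735073852
```

The hole spacing measures 103.5 mm, which fits the 104 mm given. The mask sits about (+1.5, −0.7) mm in tool axes from the base centre. Correcting and lowering with force checks.

```bash
python3 -m jog '[[0.0015,-0.0007,0.006,0,0,0,0.045],[0,0,0.006,0,0,0,0.045],[0,0,0.006,0,0,0,0.045],[0,0,0.004,0,0,0,0.045],[0,0,0.003,0,0,0,0.045],[0,0,0,0,0,0,0.045],[0,0,0,0,0,0,0.045]]'
python3 - <<'E'
from holes import *
S=[snap('top') for _ in range(3)]
s=S[0]; s['color']=np.mean([q['color'] for q in S],0).astype(np.uint8)
st=telemetry.read_state(); print(st['tcp_pos'],st['contact_force']); z=st['tcp_pos'][2]-.0028
a=np.radians(147.4); e=.052*np.array([np.cos(a),np.sin(a)]); h=[]
for sg in (1,-1):
    u=proj(s,[.4581+sg*e[0],.3077+sg*e[1],z]); v=ldark(s,*u,5); v=ldark(s,*v,4); h.append(v)
    U,V=np.round(v).astype(int); print(v,s['color'][V-2:V+3,U-2:U+3].astype(int)[:,:,:2].tolist())
P=np.array([onz(s,*p,z)[:2] for p in h]); d=P[0]-P[1]
print('cent',P.mean(0),'len',np.linalg.norm(d),'ang',np.degrees(np.arctan2(d[1],d[0])))
E
```

```text
t: 25.72
tcp_pos: [0.4581, 0.3103, 0.066]
ee_rot: [-0.881, -3.015, 0.001]
contact_force: [-0.6, 0.5, -1.0]
finger_gap: 0.0518
gripper_force: 63.1
[0.4585 0.3106 0.0666] [-0.0833 -0.4216 -2.1122]
(np.float64(162.08790593505037), np.float64(235.94120940649498)) [[[32, 31], [29, 30], [33, 30], [35, 33], [48, 32]], [[40, 30], [41, 24], [55, 30], [69, 28], [86, 27]], [[76, 23], [75, 32], [82, 30], [99, 35], [113, 33]], [[109, 33], [86, 27], [68, 36], [78, 44], [103, 43]], [[111, 32], [79, 34], [52, 39], [61, 54], [89, 53]]]
(np.float64(184.68273371301566), np.float64(205.3743575496597)) [[[122, 36], [108, 36], [107, 37], [115, 40], [127, 33]], [[99, 32], [74, 34], [70, 44], [94, 49], [119, 38]], [[83, 37], [51, 42], [56, 57], [81, 53], [113, 43]], [[84, 31], [54, 42], [55, 55], [83, 55], [115, 41]], [[106, 34], [81, 38], [78, 44], [98, 44], [124, 40]]]
cent [0.4609 0.3098] len 0.09909629141553114 ang 144.48922839412708
```

Mask bottom is at ~0.052, below the dowel tips, with no contact force, so both tips are in the holes. (The left-hole pixel estimate was spoilt by the arm's dark edge.) Continuing.

```bash
python3 -m jog '[[0,0,0.003,0,0,0,0.045],[0,0,0.003,0,0,0,0.045],[0,0,0.003,0,0,0,0.045],[0,0,0,0,0,0,0.045],[0,0,0,0,0,0,0.045]]'; python3 -m jog '[[0,0,0.003,0,0,0,0.045],[0,0,0.002,0,0,0,0.045],[0,0,0.002,0,0,0,0.045],[0,0,0,0,0,0,0.045],[0,0,0,0,0,0,0.045]]'
```

```text
t: 26.28
tcp_pos: [0.458, 0.3103, 0.0569]
ee_rot: [-0.881, -3.015, 0.001]
contact_force: [0.8, 0.3, -1.3]
finger_gap: 0.0521
gripper_force: 63.1
t: 26.7
tcp_pos: [0.4581, 0.3103, 0.0501]
ee_rot: [-0.882, -3.015, 0.0]
contact_force: [0.9, -0.4, -0.9]
finger_gap: 0.0516
gripper_force: 63.1
```

```bash
python3 -m jog '[[0,0,0.002,0,0,0,0.045],[0,0,0,0,0,0,0.045],[0,0,0,0,0,0,0.045]]'; python3 -m jog '[[0,0,0.001,0,0,0,0.045],[0,0,0,0,0,0,0.045],[0,0,0,0,0,0,0.045]]'
```

```text
t: 26.95
tcp_pos: [0.4582, 0.3104, 0.0482]
ee_rot: [-0.882, -3.015, 0.0]
contact_force: [0.3, -0.6, -1.3]
finger_gap: 0.0521
gripper_force: 63.1
t: 27.2
tcp_pos: [0.4582, 0.3104, 0.0473]
ee_rot: [-0.882, -3.015, 0.0]
contact_force: [-1.1, 0.8, -1.7]
finger_gap: 0.0519
gripper_force: 63.1
```

```bash
python3 -m jog '[[0,0,0.001,0,0,0,0.045],[0,0,0,0,0,0,0.045],[0,0,0,0,0,0,0.045]]'; python3 -m jog '[[0,0,0.001,0,0,0,0.045],[0,0,0,0,0,0,0.045],[0,0,0,0,0,0,0.045]]'
```

```text
t: 27.45
tcp_pos: [0.4583, 0.3105, 0.0471]
ee_rot: [0.882, 3.015, 0.0]
contact_force: [-2.0, -1.1, 6.6]
finger_gap: 0.0518
gripper_force: 65.4
t: 27.7
tcp_pos: [0.4584, 0.3105, 0.047]
ee_rot: [0.881, 3.015, 0.001]
contact_force: [-4.8, -3.7, 13.7]
finger_gap: 0.0518
gripper_force: 67.8
```

The mask is seated and force is rising with no travel. Releasing, then going above the weight and measuring.

```bash
python3 -m jog '[[0,0,0,0,0,0,0.06],[0,0,0,0,0,0,0.066],[0,0,0,0,0,0,0.072],[0,0,0,0,0,0,0.072],[0,0,-0.01,0,0,0,0.072],[0,0,-0.03,0,0,0,0.072],[0,0,-0.03,0,0,0,0.06],[-0.0091,-0.0153,-0.01,0,0,0,0.05],[-0.01818,-0.03062,0,0,0,0,0.05],[-0.01818,-0.03062,0,0,0,0,0.05],[-0.01818,-0.03062,0,0,0,0,0.05],[-0.01818,-0.03062,0,0,0,0,0.05],[-0.01818,-0.03062,0,0,0,0,0.05],[-0.01818,-0.03062,0,0,0,0,0.05],[-0.01818,-0.03062,0,0,0,0,0.05],[-0.01818,-0.03062,0,0,0,0,0.05],[-0.01818,-0.03062,0,0,0,0,0.05],[-0.01818,-0.03062,0,0,0,0,0.05],[-0.0091,-0.0153,0,0,0,0,0.05],[0,0,0,0,0,0,0.05]]'|head -2
python3 -m jog '[[0,0,0.015,0,0,0,0.05],[0,0,0.01,0,0,0,0.05],[0,0,0,0,0,0,0.05],[0,0,0,0,0,0,0.05],[0,0,0,0,0,0,0.05]]'|head -2
python3 - <<'E'
import go; go.go(.4455,-.081,.046,147.4)
from holes import *
S=[snap('top') for _ in range(3)];C=[snap('scene') for _ in range(3)]
s,c=S[0],C[0]
s['color']=np.mean([q['color'] for q in S],0).astype(np.uint8);c['color']=np.mean([q['color'] for q in C],0).astype(np.uint8)
m,cs=seg(s,(0,150,50),(8,255,255),(140,180,220,260)); print('mask',rect(s,cs[0],.044))
m,cs=seg(s,(100,110,40),(125,255,255),(140,180,220,260),3); print('blue left',[cv2.contourArea(k) for k in cs])
hs=cv2.cvtColor(s['color'],cv2.COLOR_RGB2HSV); u=np.round(proj(s,[.4581,.3077,.047])).astype(int); print('disc px',u,hs[u[1]-1:u[1]+2,u[0]-1:u[0]+2].reshape(-1,3).mean(0))
m,cs=seg(c,(18,100,80),(35,255,255),(240,180,275,215))
M=cv2.moments(cs[0]); print('knob scene',cv2.boundingRect(cs[0]),onz(c,M['m10']/M['m00'],M['m01']/M['m00'],.041))
go.go(.4455,-.081,.046,147.4)
E
```

```text
t: 29.37
tcp_pos: [0.4454, -0.0843, 0.1261]
t: 29.78
tcp_pos: [0.4454, -0.0805, 0.1006]
t 29.78 tcp [ 0.4454 -0.0805  0.1006] yaw 147.47 tilt [-0.0002  0.0001] q [-0.1788  0.1485 -0.5962  0.8263  0.0001  0.389 ] F [ 0.3376 -0.3202 -0.1988] gap 0.04986095195551526 gf 0.0
wz 0.0012 then dx -0.0004 dy -0.0004 dz 0.0546
mask (array([0.4569, 0.3078]), array([ 54.8945, 127.99  ]), np.float32(147.2474))
blue left []
disc px [176 222] [  9.7778 128.8889 114.8889]
knob scene (254, 192, 9, 13) [ 0.4453 -0.0796  0.041 ]
t 30.08 tcp [ 0.4456 -0.0809  0.1006] yaw 147.42 tilt [ 0.0006 -0.0001] q [-0.1797  0.1483 -0.5963  0.8256  0.      0.3889] F [ 0.2601 -0.3239  0.1026] gap 0.04994203962240945 gf 0.0
wz 0.0004 then dx 0.0001 dy -0.0001 dz 0.0546
```

The mask reads 55 × 128 mm at z = 0.044, centred 1.2 mm from the carrier. No blue is left visible and the copper shows in the window, so step 3 is done. Now the weight, gripped by its knob.

```bash
python3 -m jog '[[0,0,0.015,0,0,0,0.05],[0,0,0.018,0,0,0,0.05],[0,0,0.013,0,0,0,0.05],[0,0,0.007,0,0,0,0.05],[0,0,0.0016,0,0,0,0.05],[0,0,0,0,0,0,0.05],[0,0,0,0,0,0,0.05]]';python3 -m jog '[[0,0,0,0,0,0,0.035],[0,0,0,0,0,0,0.025],[0,0,0,0,0,0,0.018],[0,0,0,0,0,0,0.018],[0,0,0,0,0,0,0.018],[0,0,0,0,0,0,0.018]]';python3 -m jog '[[0,0,-0.005,0,0,0,0.018],[0,0,-0.015,0,0,0,0.018],[0,0,-0.025,0,0,0,0.018],[0,0,-0.03,0,0,0,0.018],[0,0,-0.025,0,0,0,0.018],[0,0,-0.015,0,0,0,0.018],[0,0,0,0,0,0,0.018],[0,0,0,0,0,0,0.018],[0,0,0,0,0,0,0.018]]'; python3 go.py .4587 .3102 .15 147.4
```

```text
t: 30.67
tcp_pos: [0.4458, -0.0812, 0.0463]
ee_rot: [0.881, 3.015, 0.0]
contact_force: [0.2, -0.1, 0.0]
finger_gap: 0.05
gripper_force: 0.0
t: 31.17
tcp_pos: [0.446, -0.0813, 0.0467]
ee_rot: [0.881, 3.014, -0.0]
contact_force: [-1.2, -1.4, 5.1]
finger_gap: 0.0237
gripper_force: 58.5
t: 31.92
tcp_pos: [0.4444, -0.0809, 0.1596]
ee_rot: [-0.881, -3.014, 0.0]
contact_force: [0.2, 0.4, -3.1]
finger_gap: 0.0234
gripper_force: 59.3
t 31.92 tcp [ 0.4444 -0.0809  0.1596] yaw 147.4 tilt [-0.0017  0.0003] q [-0.1801  0.0891 -0.5141  0.9693  0.      0.3889] F [ 0.1594  0.435  -3.0714] gap 0.02341483487875247 gf 59.27426218986511
wz 0.0000 then dx 0.1986 dy 0.3372 dz 0.0096
```

```bash
python3 -m jog '[[0.009,0.0153,0,0,0,0,0.018],[0.01805,0.03065,0,0,0,0,0.018],[0.01805,0.03065,0,0,0,0,0.018],[0.01805,0.03065,0,0,0,0,0.018],[0.01805,0.03065,0,0,0,0,0.018],[0.01805,0.03065,0,0,0,0,0.018],[0.01805,0.03065,0,0,0,0,0.018],[0.01805,0.03065,0,0,0,0,0.018],[0.01805,0.03065,0,0,0,0,0.018],[0.01805,0.03065,0,0,0,0,0.018],[0.01805,0.03065,0,0,0,0,0.018],[0.009,0.0153,0,0,0,0,0.018],[0,0,0.01,0,0,0,0.018],[0,0,0.015,0,0,0,0.018],[0,0,0.015,0,0,0,0.018],[0,0,0,0,0,0,0.018],[0,0,0,0,0,0,0.018],[0,0,0,0,0,0,0.018]]'|head -2
python3 - <<'E'
from h import *
c=snap('scene'); import go; go.go(.4587,.3102,.0935,147.4)
for n,X in (('disc c',[.4582,.3110,.047]),('held foot pred',[.4582,.3110,telemetry.read_state()['tcp_pos'][2]-.0467])): print(n,(proj(c,X)-[320,170])*6)
g=cv2.resize(c['color'][170:270,320:440],None,fx=6,fy=6,interpolation=cv2.INTER_CUBIC); cv2.imwrite('pics/w1.png',g[:,:,::-1])
E
```

```text
t: 33.42
tcp_pos: [0.4594, 0.3091, 0.1203]
t 33.47 tcp [0.4599 0.3095 0.1209] yaw 147.37 tilt [ 0.0001 -0.    ] q [ 0.5925  0.3047 -0.3401  0.9259 -0.0001  1.1619] F [ 0.1571  0.3999 -3.7876] gap 0.023724293007258385 gf 59.76825177669525
wz -0.0005 then dx 0.0014 dy -0.0001 dz 0.0274
disc c [387.9206 433.8287]
held foot pred [396.7826 384.0578]
```

View pics/w1.png

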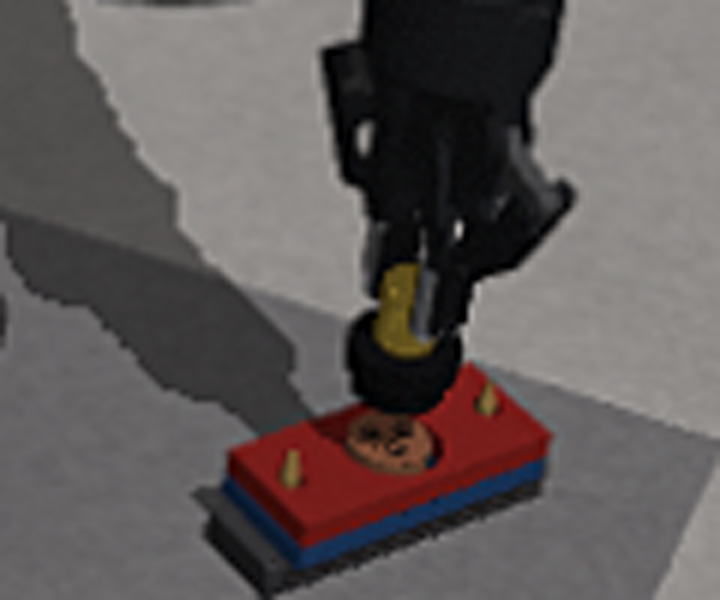

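The weight hangs upright (body columns 346–462) over the copper disc (345–432) in the mask window. Allowing for height, the lateral offset is about 1 mm. Lowering.

```bash
python3 -m jog '[[0,0,0.006,0,0,0,0.018],[0,0,0.008,0,0,0,0.018],[0,0,0.006,0,0,0,0.018],[0,0,0.003,0,0,0,0.018],[0,0,0.002,0,0,0,0.018],[0,0,0,0,0,0,0.018],[0,0,0,0,0,0,0.018]]';python3 -m jog '[[0,0,0.001,0,0,0,0.018],[0,0,0,0,0,0,0.018],[0,0,0,0,0,0,0.018]]';python3 -m jog '[[0,0,0.001,0,0,0,0.018],[0,0,0,0,0,0,0.018],[0,0,0,0,0,0,0.018]]'
```

```text
t: 34.05
tcp_pos: [0.4597, 0.3099, 0.0956]
ee_rot: [-0.882, -3.015, 0.0]
contact_force: [0.2, -0.3, -3.2]
finger_gap: 0.0234
gripper_force: 59.8
t: 34.3
tcp_pos: [0.4598, 0.31, 0.0949]
ee_rot: [0.882, 3.015, 0.0]
contact_force: [0.3, 0.3, -2.8]
finger_gap: 0.024
gripper_force: 59.8
t: 34.55
tcp_pos: [0.4598, 0.31, 0.0938]
ee_rot: [0.881, 3.015, 0.0]
contact_force: [0.0, 0.8, -2.5]
finger_gap: 0.0233
gripper_force: 60.0
```

```bash
python3 -m jog '[[0,0,0.001,0,0,0,0.018],[0,0,0,0,0,0,0.018],[0,0,0,0,0,0,0.018]]'
```

```text
t: 34.8
tcp_pos: [0.4599, 0.31, 0.0937]
ee_rot: [0.881, 3.015, 0.001]
contact_force: [-2.3, -1.2, 5.5]
finger_gap: 0.0237
gripper_force: 60.8
```

Contact at the expected height (0.0937). Releasing, lifting and moving clear.

```bash
python3 -m jog '[[0,0,0,0,0,0,0.03],[0,0,0,0,0,0,0.04],[0,0,0,0,0,0,0.05],[0,0,0,0,0,0,0.05],[0,0,0,0,0,0,0.05],[0,0,-0.01,0,0,0,0.05],[0,0,-0.03,0,0,0,0.05],[0,0,-0.04,0,0,0,0.05],[0,0,-0.03,0,0,0,0.05],[-0.018,-0.03,0,0,0,0,0.05],[-0.018,-0.03,0,0,0,0,0.05],[-0.018,-0.03,0,0,0,0,0.05],[-0.018,-0.03,0,0,0,0,0.05],[-0.018,-0.03,0,0,0,0,0.05],[-0.018,-0.03,0,0,0,0,0.05],[0,0,0,0,0,0,0.05],[0,0,0,0,0,0,0.05],[0,0,0,0,0,0,0.05],[0,0,0,0,0,0,0.05]]'
python3 - <<'E'
from holes import *
s=snap('top');c=snap('scene')
m,cs=seg(s,(0,150,50),(8,255,255),(140,180,220,260)); print('mask',rect(s,cs[0],.044))
m,cs=seg(s,(18,100,80),(35,255,255),(140,180,220,260),12)
for k in cs: print('knob top',cv2.boundingRect(k),rect(s,k,.103))
m,cs=seg(c,(18,100,80),(35,255,255),(370,190,410,250),25)
for k in cs: print('knob scene',cv2.boundingRect(k),cv2.minAreaRect(k))
print(proj(c,[.4582,.3110,.103]),proj(c,[.4582,.3110,.073]))
E
```

```text
t: 36.38
tcp_pos: [0.454, 0.101, 0.2031]
ee_rot: [0.88, 3.015, 0.001]
contact_force: [-0.4, -0.0, -0.3]
finger_gap: 0.0497
gripper_force: 0.0Traceback (most recent call last):
  File "<stdin>", line 3, in <module>
IndexError: list index out of range
```

```bash
python3 -m jog '[[-0.018,-0.03,0,0,0,0,0.05],[-0.018,-0.03,0,0,0,0,0.05],[-0.018,-0.03,0,0,0,0,0.05],[-0.018,-0.03,0,0,0,0,0.05],[-0.018,-0.03,0,0,0,0,0.05],[0,0,0,0,0,0,0.05],[0,0,0,0,0,0,0.05]]'|head -2
python3 - <<'E'
from holes import *
s=snap('top');c=snap('scene')
m,cs=seg(s,(0,120,25),(10,255,255),(130,170,230,270),20); print('red',[(cv2.boundingRect(k),cv2.contourArea(k)) for k in cs])
P=np.vstack(cs) if cs else None
if cs: print('mask',rect(s,P,.044))
m,cs=seg(s,(18,100,60),(35,255,255),(130,170,230,270),12)
for k in cs: print('knob top',cv2.boundingRect(k),rect(s,k,.103))
m,cs=seg(c,(18,100,60),(35,255,255),(360,190,415,250),25)
for k in cs: print('knob scene',cv2.boundingRect(k),cv2.minAreaRect(k))
print(proj(c,[.4582,.3110,.103]),proj(c,[.4582,.3110,.073]))
E
```

```text
t: 37.07
tcp_pos: [0.4489, -0.0755, 0.2026]
red [((155, 197, 43, 51), 672.5)]
mask (array([0.4571, 0.308 ]), array([ 55.6646, 130.907 ]), np.float32(147.33292))
knob top (165, 215, 12, 12) (array([0.4598, 0.306 ]), array([27.9003, 28.0879]), np.float32(91.59621))
knob scene (381, 223, 12, 15) ((386.73077392578125, 229.8461456298828), (10.001924514770508, 14.708709716796875), 11.309932708740234)
[387.7263 225.0016] [386.0623 234.3933]
```

The mask is unchanged (1 mm off). The knob is 2.3 mm from the disc centre at full height and upright, and the robot is clear.

```bash
python3 -c "
from plant import ticket; print(ticket.hand_in())"
```

```text
the job is handed in; nothing more can be done
None
```

The sample is clamped and handed in at about 37 s of the 128 s allowed. Carrier, copper disc, mask and weight were placed in that order, and my last camera checks put each within tolerance, but the hand-in returned no verdict.

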